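# Press a bush home with a trigger bar clamp and open the clamp again

### The job

Using the bar clamp on the plywood board as a press, squeeze its trigger against the handle again and again until the brass bush is fully home in the belt pulley, its flange against the pulley; squeeze no harder than needed once it is home. Then push the release lever and slide the clamp's jaw gently all the way back to its end stop. Leave the pulley in its cradle without touching it, and do not disturb the other things on the bench.

Things in the scene. Friction and masses are not known exactly. Their poses are not given: they have to be found in the camera images.
- press: The press rig, fixed to the bench: plywood board 205 x 345 x 18 mm carrying a trigger bar clamp and a wooden V cradle, all lower than 85 mm. Origin at bench level right under the bar. y axis: along the bar, from the rear bracket to the fixed jaw. -x: the side to which handle, trigger and release lever stick out. +x: the side of the jaws and the pulley.
- bar_mid (a point): Point on the axis of the flat steel bar (9 mm thick, 25 mm high), 60 mm above the bench, at x = y = 0 of the rig. In the rig's frame the rear bracket (end stop, 76 mm high) takes y = -0.125 to -0.101; the fixed jaw (82 mm high) y = 0.110 to 0.150 and x = -0.008 to 0.096.
- clamp: The sliding part of the clamp, a black housing 52 x 93 x 40 mm (x, y, z) around the bar, with pistol handle, trigger, release lever and moving jaw. Origin on the bar's axis, 60 mm above the bench; axes as the rig's. It reaches 45 mm behind its origin and 48 mm in front.
- jaw_travel (a joint): Travel of the sliding clamp part along the bar: 0 = right back at the end stop, growing towards the fixed jaw (m). At travel q its origin is at x = 0, y = -0.055 + q, z = 0.060 in the rig's frame. It slides forward with about 6 N; a brake locks it against sliding back unless the release lever is pressed; then it slides with about 3 N.
- handle (a point): Middle of the pistol handle, which lies level and points to the rig's -x: a straight bar 21 mm thick (along y), 26 mm high, reaching from 16 to 116 mm from the bar's axis. The point is 68 mm from the bar's axis, 24.5 mm behind the housing's origin, and 10.5 mm in front of the handle's flat back face. Axes as the rig's.
- trigger_front (a point): Point on the front of the trigger (the face turned from the handle, to +y), 68 mm from the bar's axis. The trigger is a bar 14 mm thick, 22 mm high, parallel to the handle on its +y side, ending 102 mm from the axis. At rest this face is 30 mm in front of the housing's origin and 65 mm in front of the handle's back face; that width is 41 mm when fully squeezed.
- trigger (a joint): Trigger angle: 0 at rest, 0.25 rad fully squeezed; springs back. A full squeeze of handle and trigger together advances the clamp 12 mm (both close evenly about a point standing still), about 8 mm while the bush goes in, which takes a squeeze of about 16 N (6 N free). Once it is home the trigger stops short, 47 mm or more wide; 20 to 25 N is plenty, above 35 N the jaw does damage (60 N at the jaw).
- release: The release lever with its tab; origin at its pivot inside the housing, 26.5 mm from the bar's axis on the jaws' side.
- release_angle (a joint): Angle of the release lever: 0 at rest (sprung), 0.16 rad fully pressed. It is pressed by pushing its tab back along the bar (rig's -y); the brake lets go after 0.04 rad, and pushing on in the same direction carries the body back with the lever kept pressed. Takes 2 N, but up to 20 N to let go while the jaw is still under load.
- release_tab (a point): Upright steel tab of the release lever at the front (+y) of the housing: spans 0 to 46 mm from the bar's axis on the -x side, 26 mm high. Origin on its flat front face (pushed to -y), 30 mm from the axis, half-way up, 58 mm in front of the housing's origin at rest, 9 mm less when pressed. A 5 mm lip stands forward at its free end (39 to 46 mm from the axis).
- jaw_pad (a point): Round rubber pad on the moving jaw, 32 mm across; origin at the centre of its pressing face, which looks to the rig's +y. It lies 68 mm from the bar's axis, 60 mm above the bench, 50 mm in front of the housing's origin.
- bush_flange (a point): Flange of the brass bush, 28 mm across, 3 mm thick; origin at the centre of its front face, which looks to the moving jaw (-y of the rig). Seated, this face stands 3 mm out from the pulley's face.
- bush (a joint): How far the bush has been pushed into the pulley's bore: 0 = standing 14 mm out, 0.014 m = home, flange against the pulley. A press fit: it takes 16 N to move and stays where it is left.
- pulley: Aluminium V-belt pulley, 60 mm across, 26 mm wide, loose, in the V cradle with its axis along the bar, up to 4 mm in front of the fixed jaw's rubber pad, bush towards the moving jaw. Origin at its centre, y axis along its axle.
- wheel_a: Bystander: round brush wheel lying flat, 72 mm across, 24 mm high, plastic hub; origin at the centre of its underside.
- wheel_b: Bystander: second brush wheel of the same kind; origin at the centre of its underside.
- spare_bush: Bystander: loose spare flanged bush standing on its flange on the plywood board, 28 mm across, 20 mm high; origin at the centre of its underside.
- compound_bar: Bystander: block of polishing compound in a paper wrapper, 110 x 45 x 35 mm; origin at the centre of its underside.
- screwdriver: Bystander: screwdriver lying on the bench; origin at the centre of its underside.
- mallet: Bystander: rubber-headed mallet lying on the bench; origin at the centre of its underside.
- oil: Bystander: small oil bottle, 56 mm across, 130 mm high; origin at the centre of its underside.
- nut: Bystander: loose steel hex nut lying on the plywood board, 27 mm across, 13 mm high; origin at the centre of its underside.
Not all that is in view belongs to the job. There is more than one size of the pulley; the job needs the smallest.

How it is judged:
On the way, in this order (a step that is already met when the one before it is completed fails the run):
1. the jaw presses on the bush while the trigger is being squeezed (contact force between clamp and pulley above 8 N and value of joint trigger above 0.03 rad), for 0.05 s.
2. the bush is home in the pulley (within 1.5 mm) (value of joint bush above 0.0125 m), for 0.1 s.
3. the release lever is pressed and the jaw comes off the bush (value of joint release_angle above 0.04 rad and contact force between clamp and pulley below 0.5 N and distance between jaw_pad and bush_flange above 0.005 m), for 0.1 s.
At the end, for the whole second after the job is handed in: The bush is home in the pulley (within 1.5 mm of its flange touching), the clamp body is back within 6 mm of its rear end stop with the release lever let go, and the pulley lies at rest in its cradle within about 1 cm of where it was, its axis still along the bar (within 0.12 rad) (value of joint bush above 0.0125 m and value of joint jaw_travel below 0.006 m and value of joint release_angle below 0.03 rad and x of pulley in the frame of press between 0.062 and 0.074 m and y of pulley in the frame of press between 0.085 and 0.101 m and z of pulley in the frame of press between 0.054 and 0.066 m and angle between the y axis of pulley and the y axis of press, either way round below 0.12 rad and linear speed of pulley below 0.02 m/s).
It fails at once if the jaw squeezes the bush with more than 60 N (contact force between clamp and pulley above 60 N).
It fails at once if the release lever is rammed: the robot pushes it with more than 40 N (contact force between the fingers and release above 40 N).
It fails at once if the robot touches the pulley or its bush (more than 2 N) (contact force between any of the fingers, the arm and pulley above 2 N).
It fails at once if another thing on the bench is moved by more than 3 cm (distance of any of wheel_a, wheel_b, spare_bush, compound_bar, screwdriver, mallet, oil, nut from where it was at the start of the episode above 0.03 m).
It also fails if it takes over 64 s, if anything falls off the work surface, if the arm or the gripper's body presses on something with over 40 N, if the wrist force passes 120 N, or if a joint passes its speed limit or range.

### The arm

A 6-joint arm with a two-finger parallel gripper is mounted at the origin on the work surface. World frame = base frame: x ahead of the robot, y to its left, z up, the work surface at z = 0. Lengths are in m, angles in rad, forces in N, time in s.
With the tool pointing down it reaches from about 0.35 to 0.975 m from the base axis. Payload 4.9 kg.
Tool frame: the origin (TCP) lies on the centre line of the jaws, within the pads' length; the fingertips stand 14 mm ahead of it and the grasp point (between the pads) lies 5 mm behind it; z points along the fingers, y is the line along which they close (so a half turn about z gives the same grasp; the last joint's range is limited). The gripper opens to 85 mm and grips with 20 to 120 N. Pads are 22 mm wide; open, the fingers measure 114 mm over their backs; the gripper's body (76 mm by 85 mm) begins 54 mm behind the grasp point. The pads swing forward as they close: fully open they stand 13 mm farther back than shut.
Start: joints at [-1.376, 0.053, 1.613, -0, 1.476, -0.119], TCP at [0.193, -0.594, 0.245] pointing down, gripper open.
Joint ranges: [-3.01, 3.01], [-1.01, 2.22], [0.06, 2.58], [-1.02, 4.17], [0.09, 2.62], [-3.14, 3.14]. Speed limits (rad/s): [2.57, 2.57, 3.14, 3.14, 3.14, 3.14].

### API

Orientations are given as a unit quaternion [w, x, y, z].
In Python, from plant import * gives the robot as it stands.
- The arm moves only by the tool send_rows, never from a script. Its argument "steps" is a list of rows, each an object with "translation": the shift along the tool's x, y, z in cm, a list of three; "delta_rot": the turn, a rotation vector about the tool's x, y, z in rad, a list of three; "jaw": the finger opening in cm, from 0 to 8.54. In form: [{"translation": [dx, dy, dz], "delta_rot": [rx, ry, rz], "jaw": jaw}, ...]. A call has exactly 8 rows; each row is the pose to reach, as a shift and turn from the pose commanded when the call began, along the tool's axes at that moment; what a row does not reach only later rows make up. A row lasts 1/10 s, in which the tool goes at most 50 mm and 8.59 degrees, less where a joint would pass 70% of its speed; a pose out of reach is approached as far as the arm can. A call with a gripper value outside its range is refused whole. The fingers move at their own pace and stop on an object; the grip force is fixed at half the most. Time passes only in rows, so rows that repeat a pose let the fingers close, or fill a call up. It gives the time, the measured TCP pose, the force, the opening and the grip force at its end, in the units of the state.
- state(): the state, without advancing time (a new reading comes with each control period).
- grab_frame(name): name is "scene" or "top"; returns a dict with "pixels" (420x560x3 uint8, blue, green, red), "range_z" (420x560 float32, m along the optical axis (not along the pixel's ray), 0 where there is no reading), "fx", "fy", "cx", "cy" (pixels), "dist" ([k1, k2, p1, p2, k3] as OpenCV has them; the pictures are not rectified), "rvec" (rotation vector, rad) and "tvec" (3), from world to camera coordinates, as OpenCV has them. Camera axes: x right, y down, z forward; pixel columns grow to the right and rows downward; lengths in m; the calibration is good to about 2 mm. A picture is of the moment at which its call begins.
- job_done(): hands the job in; it is judged then, once.
The state is a dict: "time": time; "joint_pos": joint angles; "joint_vel": joint speeds; "joint_efforts": joint torques, N m; "tool_pos": TCP position; "tool_rot": TCP orientation; "contact_force": force on the tool from outside, world axes, zero at the start; "ft_torque": the same for the moment, N m; "gripper_width": opening from 0.0 (shut) to 1.0 (fully open); "grasp_force": force on a finger pad.
Only numpy, scipy, OpenCV 4.12 (cv2) and the standard library are available. Lean on these libraries where they do the work, as an engineer would, in place of code of your own. Each camera call takes 0.05 s, during which the arm holds its last target. There are 200 camera calls.

## Working session

There is one attempt and no reset: what is moved stays moved. The work goes in short steps, Python scripts to look and compute and a tool call to move; the robot and the scene stay as the last step left them, time stands still between calls to the robot, and variables do not carry over. Pictures are saved under pics/ and viewed, at most 10 in all, crops included, and the job is handed in when it is done.

Besides the shell and the picture viewer there is one more tool, called after "Request:" as name(argument=value, ...), one argument or row to a line, values as JSON. send_rows: Moves the arm, as the interface text tells. Its arguments: {"type":"object","properties":{"steps":{"type":"array","items":{"type":"object","properties":{"translation":{"type":"array","items":{"type":"number"}},"delta_rot":{"type":"array","items":{"type":"number"}},"jaw":{"type":"number"}}}}},"required":["steps"]}

```bash
mkdir -p pics; python3 - <<'E'
from plant import *
import cv2,pickle
s=state(); print({k:s[k] for k in('time','tool_pos','tool_rot','contact_force','gripper_width')})
for n in('scene','top'):
    f=grab_frame(n); pickle.dump(f,open(n+'.pkl','wb')); cv2.imwrite(f'pics/{n}0.png',f['pixels'])
    print(n,f['fx'],f['rvec'],f['tvec'])
E
```

```text
{'time': 0.0, 'tool_pos': array([ 0.19281725, -0.59391387,  0.24405153]), 'tool_rot': array([-1.01463055e-03,  9.87712395e-01,  1.56279221e-01, -3.60981459e-05]), 'contact_force': array([-0.19934924,  0.24170677,  0.59503729]), 'gripper_width': 0.9998329610100786}
scene 393.0294844797205 [ 1.58555534  2.23200803 -0.66903972] [ 0.18571998 -0.46043624  1.52766717]
top 418.53732003490643 [ 2.13434631 -2.12392393  0.15346318] [-0.0016065   0.60214709  1.13173554]
```

View pics/top0.png

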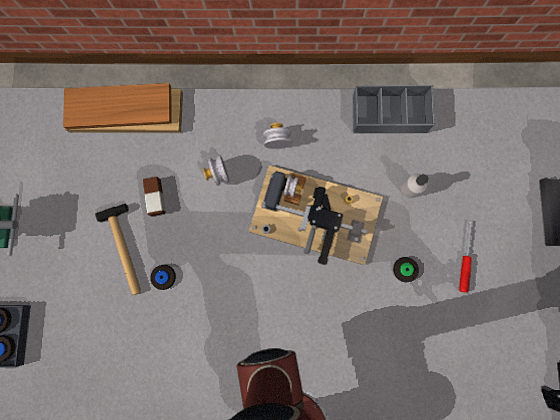

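View pics/scene0.png

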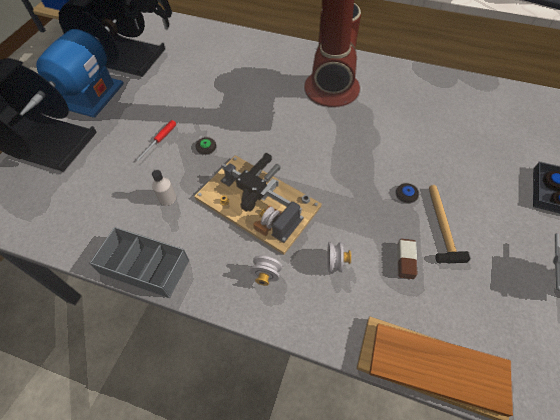

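The top view shows the rig at about (318,215): fixed jaw at (275,190), handle and trigger pointing down towards the robot to (322,258), rear bracket at (357,231). Next I'll crop it and get heights from the depth.

```bash
cat > h.py <<'E'
import numpy as np,cv2,pickle
from scipy.spatial.transform import Rotation as R
def cloud(f):
    "world xyz per pixel from the depth"
    h,w=f['range_z'].shape
    uv=np.stack(np.meshgrid(np.arange(w),np.arange(h)),-1).reshape(-1,1,2).astype(float)
    K=np.array([[f['fx'],0,f['cx']],[0,f['fy'],f['cy']],[0,0,1]])
    n=cv2.undistortPoints(uv,K,np.array(f['dist']))[:,0]
    z=f['range_z'].reshape(-1,1)
    c=np.hstack([n*z,z]); Rm=cv2.Rodrigues(np.array(f['rvec'],float))[0]
    P=(c-np.array(f['tvec']).ravel())@Rm
    P[z[:,0]==0]=np.nan
    return P.reshape(h,w,3)
E
python3 - <<'E'
from h import *
f=pickle.load(open('top.pkl','rb')); P=cloud(f)
c=f['pixels'][155:275,240:395]
cv2.imwrite('pics/crop.png',cv2.resize(c,None,fx=5,fy=5,interpolation=cv2.INTER_CUBIC)[:600,:775])
Z=P[...,2]
print('bench z',np.nanmedian(Z[300:330,250:300]))
m=np.zeros(Z.shape,bool);m[155:275,240:395]=1
for lo,hi in((.010,.026),(.05,.066),(.066,.074),(.074,.0785),(.0785,.1)):
    k=m&(Z>lo)&(Z<hi); q=P[k]; print(lo,hi,k.sum(),np.median(q,0))
k=(m&(Z>.01)).astype(np.uint8); k=cv2.morphologyEx(k,cv2.MORPH_OPEN,np.ones((3,3)))
cs=max(cv2.findContours(k,0,2)[0],key=cv2.contourArea)
# board: rays onto z=0.018
hsv=cv2.cvtColor(f['pixels'],cv2.COLOR_BGR2HSV)
b=(m&(Z>.012)).astype(np.uint8)
q=P[b>0][:,:2]
h=cv2.minAreaRect((q*1000).astype(np.float32)); print(h, cv2.boxPoints(h))
v=np.zeros((*Z.shape,3),np.uint8)
zz=np.clip(Z,0,.1)*2550; v=cv2.applyColorMap(np.nan_to_num(zz).astype(np.uint8),cv2.COLORMAP_JET)
cv2.imwrite('pics/crop_z.png',cv2.resize(v[155:275,240:395],None,fx=5,fy=5,interpolation=cv2.INTER_NEAREST))
E
```

```text
bench z -0.0006275767470286682
0.01 0.026 5541 [ 0.57928444 -0.10883828  0.01765053]
0.05 0.066 212 [ 0.58212565 -0.04763928  0.06043409]
0.066 0.074 837 [ 0.5493115  -0.08781438  0.0713007 ]
0.074 0.0785 692 [ 0.58028064 -0.07915147  0.07620666]
0.0785 0.1 858 [ 0.61630069 -0.00997122  0.08095114]
((564.1635131835938, -112.28062438964844), (428.91314697265625, 239.09092712402344), 74.38285064697266) [[ 391.29797 -286.6373 ]
 [ 621.56213 -351.0025 ]
 [ 737.02905   62.07605]
 [ 506.7649   126.44125]]
```

View pics/crop.png

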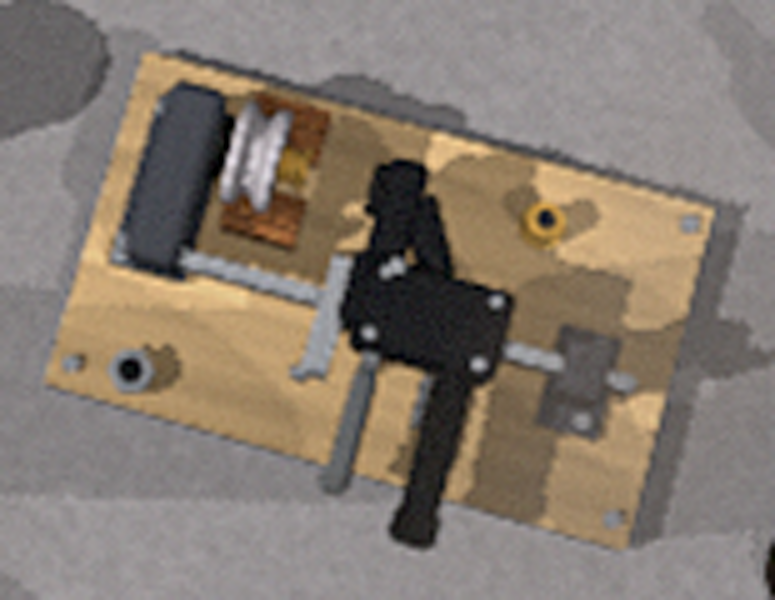

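View pics/crop_z.png

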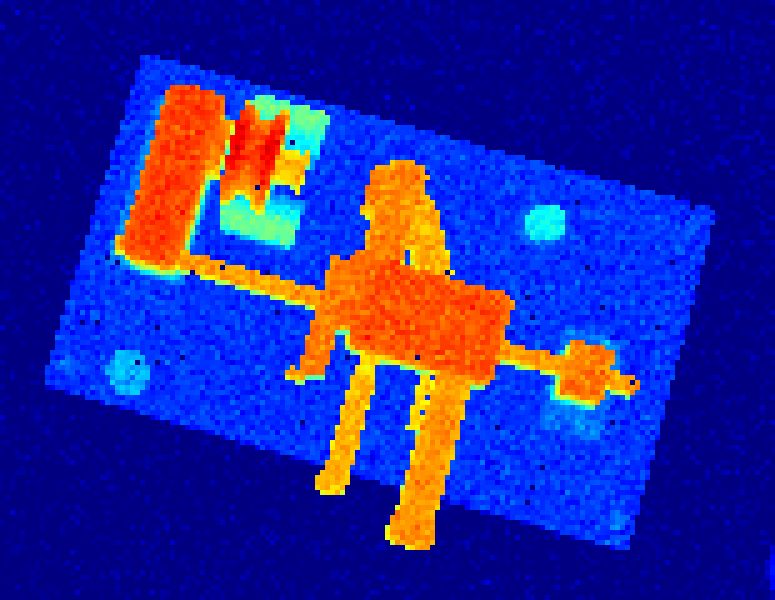

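The crop shows:
- fixed jaw (170,180)
- pulley with bush (260,160)
- moving jaw (400,190)
- tab with lip (315,330)
- trigger (345,430)
- handle (430,460)
- bracket (585,375)
- nut (130,370)
- spare bush (545,222)

Next I'll fit the rig pose.

```bash
cat > fit.py <<'E'
from h import *
f=pickle.load(open('top.pkl','rb')); P=cloud(f)
P=P+[0,0,.0006]
def reg(x0,x1,y0,y1,lo,hi):
    a=P[155+y0//5:155+y1//5,240+x0//5:240+x1//5].reshape(-1,3); return a[(a[:,2]>lo)&(a[:,2]<hi)]
bar=np.vstack([reg(205,300,250,310,.066,.077),reg(515,550,335,380,.066,.077)])[:,:2]
l=cv2.fitLine(bar.astype(np.float32),cv2.DIST_HUBER,0,.01,.01).ravel(); d=l[:2]*np.sign(l[1])
hous=reg(370,490,270,375,.077,.09)
jaw=reg(110,230,80,280,.077,.09); r=cv2.minAreaRect((jaw[:,:2]*1000).astype(np.float32)); print('jaw rect',r)
yaw=np.arctan2(-d[0],d[1]); print('bar yaw',yaw)
brd=reg(40,720,50,550,.012,.024); rb=cv2.minAreaRect((brd[:,:2]*1000).astype(np.float32)); print('board',rb)
Rz=lambda yaw:np.array([[np.cos(yaw),-np.sin(yaw)],[np.sin(yaw),np.cos(yaw)]])
M=Rz(yaw)
bm=np.median(bar,0)
def pr(n,a):
    q=a[:,:2]@M; print(n,len(q),'x',np.percentile(q[:,0],[1,50,99]).round(4),'y',np.percentile(q[:,1],[1,50,99]).round(4),'z',np.median(a[:,2]).round(4))
pr('bar',bar);pr('jaw',jaw);pr('brk',reg(550,620,335,405,.07,.09));pr('hous',reg(335,520,250,395,.077,.09))
pr('handle',reg(415,470,400,520,.064,.09));pr('trig',reg(310,370,370,470,.064,.09));pr('tab',reg(285,335,300,385,.066,.09))
pr('pulley',reg(220,290,95,215,.078,.1));pr('movjaw',reg(360,450,155,220,.06,.09));pr('bush',reg(285,310,145,195,.05,.09))
pr('nut',reg(100,150,345,400,.026,.05));pr('spare',reg(520,570,200,245,.03,.05));pr('board',brd)
E
python3 fit.py
```

```text
jaw rect ((648.6710205078125, 32.14325714111328), (47.31340789794922, 101.63446044921875), 74.4206771850586)
bar yaw -0.27426264
board ((591.128662109375, -77.58943176269531), (347.5738220214844, 205.82986450195312), 74.38285064697266)Traceback (most recent call last):
  File "fit.py", line 17, in <module>
    pr('bar',bar);pr('jaw',jaw);pr('brk',reg(550,620,335,405,.07,.09));pr('hous',reg(335,520,250,395,.077,.09))
    ~~^^^^^^^^^^^
  File "fit.py", line 16, in pr
    q=a[:,:2]@M; print(n,len(q),'x',np.percentile(q[:,0],[1,50,99]).round(4),'y',np.percentile(q[:,1],[1,50,99]).round(4),'z',np.median(a[:,2]).round(4))
                                                                                                                                        ~^^^^^
IndexError: index 2 is out of bounds for axis 1 with size 2
```

```bash
sed -i 's/\.077)\])\[:,:2\]/.077)])/; s/fitLine(bar\./fitLine(bar[:,:2]./; s/^M=Rz(yaw)/yaw=-0.273; M=Rz(yaw)/' fit.py; python3 fit.py
```

```text
jaw rect ((648.6710205078125, 32.14325714111328), (47.31340789794922, 101.63446044921875), 74.4206771850586)
bar yaw -0.27426264
board ((591.128662109375, -77.58943176269531), (347.5738220214844, 205.82986450195312), 74.38285064697266)
bar 94 x [0.5671 0.5716 0.5765] y [-0.013   0.1449  0.1817] z 0.0722
jaw 419 x [0.5667 0.617  0.6642] y [0.1849 0.2123 0.2289] z 0.0814
brk 117 x [0.5575 0.5714 0.5865] y [-0.052  -0.034  -0.0156] z 0.0755
hous 527 x [0.5514 0.5762 0.6012] y [0.0157 0.0581 0.1056] z 0.0801
handle 173 x [0.4718 0.5091 0.5359] y [0.0236 0.0332 0.0483] z 0.073
trig 102 x [0.484  0.5104 0.5391] y [0.0748 0.0822 0.1065] z 0.0704
tab 86 x [0.5263 0.5474 0.5701] y [0.1027 0.1114 0.1228] z 0.0757
pulley 132 x [0.6169 0.6388 0.6636] y [0.1607 0.1743 0.1916] z 0.0838
movjaw 146 x [0.6238 0.6388 0.6582] y [0.0676 0.0907 0.1074] z 0.0742
bush 33 x [0.6278 0.6387 0.6499] y [0.1438 0.1489 0.1561] z 0.0681
nut 59 x [0.4948 0.507  0.519 ] y [0.1996 0.2111 0.2224] z 0.0311
spare 50 x [0.6442 0.653  0.6633] y [-0.0048  0.0053  0.0157] z 0.0381
board 5403 x [0.4888 0.5703 0.6907] y [-0.0868  0.0583  0.2555] z 0.0182
```

Request:
send_rows(
  steps=[
    {"translation": [3.6,-3.14,0],"delta_rot": [0,0,0.08],"jaw": 8.5},
    {"translation": [7.2,-6.28,0],"delta_rot": [0,0,0.16],"jaw": 8.5},
    {"translation": [10.8,-9.42,0],"delta_rot": [0,0,0.24],"jaw": 8.5},
    {"translation": [14.4,-12.56,0],"delta_rot": [0,0,0.32],"jaw": 8.5},
    {"translation": [18.0,-15.7,0],"delta_rot": [0,0,0.4],"jaw": 8.5},
    {"translation": [21.6,-18.84,0],"delta_rot": [0,0,0.48],"jaw": 8.5},
    {"translation": [25.2,-21.98,0],"delta_rot": [0,0,0.54],"jaw": 8.5},
    {"translation": [28.8,-25.12,0],"delta_rot": [0,0,0.587],"jaw": 8.5},
  ],
)

```text
time: 0.9
tool_pos: [0.3897, -0.2647, 0.2449]
tool_rot: [-0.0, 0.991, -0.137, -0.0]
contact_force: [0.2, -0.1, -0.1]
gripper_width: 0.996
grasp_force: 0.0
```

```bash
cat > go.py <<'E'
# tool-frame shift [cm] and turn from here to rig pose (x,y,z of rig, m); also TCP in rig frame
from plant import *
from h import *
import sys
YAW=-0.273; O=np.array([.5715,.0795])
c,s=np.cos(YAW),np.sin(YAW); M=np.array([[c,-s],[s,c]])
def rig(p): return np.r_[M.T@p[:2]-O,p[2]]
st=state(); q=st['tool_rot']; T=R.from_quat(np.r_[q[1:],q[0]])
G=R.from_matrix(np.c_[[c,s,0],[s,-c,0],[0,0,-1]])
Mi=np.r_[M.T@st['contact_force'][:2],st['contact_force'][2]]
print('t',st['time'],'rig tcp',rig(st['tool_pos']).round(4),'F rig',Mi.round(1),'w',round(st['gripper_width']*8.54,3),'grip',st['grasp_force'])
if len(sys.argv)>3:
    g=np.array(list(map(float,sys.argv[1:4]))); w=np.r_[M@(g[:2]+O),g[2]]
    print('shift cm',(T.inv().apply(w-st['tool_pos'])*100).round(2),'turn',(T.inv()*G).as_rotvec().round(3))
E
python3 go.py -.068 -.0235 .12
```

```text
t 0.9 rig tcp [-0.1248 -0.2293  0.2449] F rig [ 0.3 -0.1 -0.1] w 8.509 grip 0.0
shift cm [  5.63 -20.6   12.5 ] turn [-0.     0.    -0.003]
```

Request:
send_rows(
  steps=[
    {"translation": [0.9,-3.5,1],"delta_rot": [0,0,0],"jaw": 8.5},
    {"translation": [1.8,-7,2],"delta_rot": [0,0,0],"jaw": 8.5},
    {"translation": [2.7,-10.5,4],"delta_rot": [0,0,0],"jaw": 8.5},
    {"translation": [3.6,-14,6],"delta_rot": [0,0,0],"jaw": 8.5},
    {"translation": [4.5,-17,8],"delta_rot": [0,0,0],"jaw": 8.5},
    {"translation": [5.2,-19.5,10],"delta_rot": [0,0,0],"jaw": 8.5},
    {"translation": [5.6,-20.6,11.5],"delta_rot": [0,0,-0.003],"jaw": 8.5},
    {"translation": [5.6,-20.6,12.5],"delta_rot": [0,0,-0.003],"jaw": 8.5},
  ],
)

```text
time: 1.7
tool_pos: [0.4983, -0.0819, 0.1184]
tool_rot: [-0.0, 0.991, -0.133, -0.001]
contact_force: [-0.6, -0.7, 0.7]
gripper_width: 0.995
grasp_force: 0.0
```

```bash
python3 go.py -.068 -.0235 .055; python3 - <<'E'
from plant import *
import cv2
f=grab_frame('scene'); cv2.imwrite('pics/s1.png',cv2.resize(f['pixels'][130:270,180:350],None,fx=4.2,fy=4.2,interpolation=cv2.INTER_CUBIC))
E
```

```text
t 1.7 rig tcp [-0.0696 -0.024   0.1184] F rig [-0.4 -0.9  0.7] w 8.5 grip 0.0
shift cm [ 0.17 -0.04  6.34] turn [-0.     0.003  0.005]
```

View pics/s1.png

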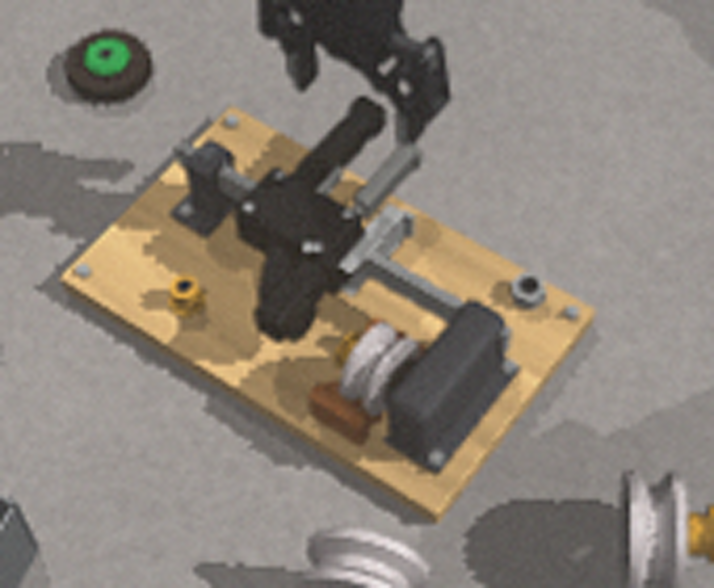

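The open fingers, at (300,70) and (415,120), straddle the handle (345,130) and trigger (390,175). I'll descend.

Request:
send_rows(
  steps=[
    {"translation": [0.1,0,1],"delta_rot": [0,0,0.005],"jaw": 8.5},
    {"translation": [0.15,0,2],"delta_rot": [0,0,0.005],"jaw": 8.5},
    {"translation": [0.15,0,3],"delta_rot": [0,0,0.005],"jaw": 8.5},
    {"translation": [0.15,0,4],"delta_rot": [0,0,0.005],"jaw": 8.5},
    {"translation": [0.15,0,5],"delta_rot": [0,0,0.005],"jaw": 8.5},
    {"translation": [0.15,0,6],"delta_rot": [0,0,0.005],"jaw": 8.5},
    {"translation": [0.15,0,6.6],"delta_rot": [0,0,0.005],"jaw": 8.5},
    {"translation": [0.15,0,6.6],"delta_rot": [0,0,0.005],"jaw": 7.6},
  ],
)

```text
time: 2.55
tool_pos: [0.4994, -0.0835, 0.053]
tool_rot: [-0.0, 0.991, -0.137, -0.001]
contact_force: [0.7, 0.1, 0.9]
gripper_width: 0.89
grasp_force: 0.0
```

```bash
python3 go.py -.068 -.0235 .052
```

```text
t 2.55 rig tcp [-0.068  -0.0253  0.053 ] F rig [0.6 0.3 0.9] w 7.605 grip 0.0
shift cm [ 0.   -0.18  0.1 ] turn [-0.     0.002 -0.002]
```

Request:
send_rows(
  steps=[
    {"translation": [0,0,0],"delta_rot": [0,0,0],"jaw": 7.2},
    {"translation": [0,0,0],"delta_rot": [0,0,0],"jaw": 6.8},
    {"translation": [0,0,0],"delta_rot": [0,0,0],"jaw": 6.4},
    {"translation": [0,0,0],"delta_rot": [0,0,0],"jaw": 6.0},
    {"translation": [0,0,0],"delta_rot": [0,0,0],"jaw": 5.5},
    {"translation": [0,0,0],"delta_rot": [0,0,0],"jaw": 5.0},
    {"translation": [0,0,0],"delta_rot": [0,0,0],"jaw": 4.6},
    {"translation": [0,0,0],"delta_rot": [0,0,0],"jaw": 4.3},
  ],
)

```text
time: 3.35
tool_pos: [0.5022, -0.0824, 0.0567]
tool_rot: [-0.002, 0.991, -0.137, 0.002]
contact_force: [-1.0, 8.2, 9.8]
gripper_width: 0.506
grasp_force: 14.9
```

```bash
python3 go.py -.068 -.0135 .052
```

```text
t 3.35 rig tcp [-0.0657 -0.0235  0.0567] F rig [-3.2  7.6  9.8] w 4.322 grip 14.927679486572742
shift cm [-0.23 -0.99  0.47] turn [-0.004 -0.003 -0.003]
```

Request:
send_rows(
  steps=[
    {"translation": [0,0,0],"delta_rot": [0,0,0],"jaw": 5.2},
    {"translation": [0,0,0],"delta_rot": [0,0,0],"jaw": 6.2},
    {"translation": [0,-0.2,0],"delta_rot": [0,0,0],"jaw": 7.2},
    {"translation": [0,-0.5,0],"delta_rot": [0,0,0],"jaw": 7.6},
    {"translation": [0,-0.8,0],"delta_rot": [0,0,0],"jaw": 7.6},
    {"translation": [0,-1.1,0],"delta_rot": [0,0,0],"jaw": 7.6},
    {"translation": [0,-1.2,0],"delta_rot": [0,0,0],"jaw": 7.6},
    {"translation": [0,-1.2,0],"delta_rot": [0,0,0],"jaw": 7.6},
  ],
)

```text
time: 4.15
tool_pos: [0.5036, -0.0722, 0.0544]
tool_rot: [0.0, 0.991, -0.137, 0.0]
contact_force: [0.2, -0.9, -0.5]
gripper_width: 0.891
grasp_force: 0.0
```

```bash
python3 go.py -.068 -.0125 .052
cat > look.py <<'E'
# clamp origin along the bar in the rig frame, from the moving jaw's and flange's depth points
from plant import *
from h import *
c,s=np.cos(-.273),np.sin(-.273); M=np.array([[c,-s],[s,c]])
P=cloud(grab_frame('top')).reshape(-1,3)+[0,0,.0006]
q=np.c_[P[:,:2]@M-[.5715,.0795],P[:,2]]
def y(x0,x1,y0,y1,lo,hi,p):
    k=(q[:,0]>x0)&(q[:,0]<x1)&(q[:,1]>y0)&(q[:,1]<y1)&(q[:,2]>lo)&(q[:,2]<hi); return k.sum(),np.percentile(q[k,1],p).round(4) if k.sum() else None
print('moving jaw y',y(.058,.078,-.06,.07,.066,.0785,[2,50,90,98]))
print('flange/bush y',y(.055,.08,.04,.075,.055,.09,[2,10,50]))
print('pulley y',y(.055,.08,.072,.109,.08,.1,[2,50,98]))
E
python3 look.py
```

```text
t 4.15 rig tcp [-0.067  -0.0132  0.0544] F rig [ 0.5 -0.8 -0.5] w 7.611 grip 0.0
shift cm [-0.1  -0.07  0.24] turn [ 0.    -0.    -0.002]
moving jaw y (np.int64(110), array([-0.0013,  0.022 ,  0.065 ,  0.0689]))
flange/bush y (np.int64(31), array([0.0643, 0.065 , 0.069 ]))
pulley y (np.int64(78), array([0.0811, 0.0944, 0.1066]))
```

Request:
send_rows(
  steps=[
    {"translation": [-0.1,0,0.1],"delta_rot": [0,0,0],"jaw": 7.0},
    {"translation": [-0.1,0,0.1],"delta_rot": [0,0,0],"jaw": 6.5},
    {"translation": [-0.1,0,0],"delta_rot": [0,0,0],"jaw": 6.1},
    {"translation": [-0.1,0,-0.1],"delta_rot": [0,0,0],"jaw": 5.7},
    {"translation": [-0.1,0,-0.2],"delta_rot": [0,0,0],"jaw": 5.3},
    {"translation": [-0.1,0,-0.3],"delta_rot": [0,0,0],"jaw": 4.9},
    {"translation": [-0.1,0,-0.4],"delta_rot": [0,0,0],"jaw": 4.5},
    {"translation": [-0.1,0,-0.5],"delta_rot": [0,0,0],"jaw": 4.2},
  ],
)

```text
time: 5.0
tool_pos: [0.5026, -0.0707, 0.0582]
tool_rot: [-0.001, 0.991, -0.137, 0.0]
contact_force: [8.5, 3.3, -16.1]
gripper_width: 0.494
grasp_force: 16.7
```

```bash
sed -i 's/-.06,.07,.066,.0785/-.06,.06,.066,.0785/' look.py; python3 go.py; python3 look.py
```

```text
t 5.0 rig tcp [-0.0684 -0.0121  0.0582] F rig [  7.3   5.4 -16.1] w 4.221 grip 16.73731628805399
moving jaw y (np.int64(94), array([0.0099, 0.0327, 0.0476, 0.0504]))
flange/bush y (np.int64(66), array([0.0402, 0.0422, 0.0506]))
pulley y (np.int64(78), array([0.0814, 0.095 , 0.1065]))
```

Request:
send_rows(
  steps=[
    {"translation": [0,0,0.2],"delta_rot": [0,0,0],"jaw": 5.2},
    {"translation": [0,0,0.4],"delta_rot": [0,0,0],"jaw": 6.2},
    {"translation": [0,-0.2,0.5],"delta_rot": [0,0,0],"jaw": 7.2},
    {"translation": [0,-0.6,0.5],"delta_rot": [0,0,0],"jaw": 7.6},
    {"translation": [0,-1.0,0.5],"delta_rot": [0,0,0],"jaw": 7.6},
    {"translation": [0,-1.2,0.5],"delta_rot": [0,0,0],"jaw": 7.5},
    {"translation": [0,-1.2,0.5],"delta_rot": [0,0,0],"jaw": 7.2},
    {"translation": [0,-1.2,0.5],"delta_rot": [0,0,0],"jaw": 6.8},
  ],
)

```text
time: 5.85
tool_pos: [0.506, -0.0605, 0.0546]
tool_rot: [0.0, 0.991, -0.137, 0.0]
contact_force: [-0.4, 0.4, -0.4]
gripper_width: 0.798
grasp_force: 0.0
```

```bash
python3 go.py -.068 -.0005 .053
```

```text
t 5.85 rig tcp [-0.0679 -0.0013  0.0546] F rig [-0.4  0.2 -0.4] w 6.811 grip 0.0
shift cm [-0.01 -0.08  0.16] turn [ 0.    -0.    -0.002]
```

Request:
send_rows(
  steps=[
    {"translation": [0,-0.08,0],"delta_rot": [0,0,0],"jaw": 6.5},
    {"translation": [0,-0.08,0],"delta_rot": [0,0,0],"jaw": 6.3},
    {"translation": [0,-0.08,-0.03],"delta_rot": [0,0,0],"jaw": 6.0},
    {"translation": [0,-0.08,-0.07],"delta_rot": [0,0,0],"jaw": 5.7},
    {"translation": [0,-0.08,-0.1],"delta_rot": [0,0,0],"jaw": 5.4},
    {"translation": [0,-0.08,-0.13],"delta_rot": [0,0,0],"jaw": 5.2},
    {"translation": [0,-0.08,-0.15],"delta_rot": [0,0,0],"jaw": 5.0},
    {"translation": [0,-0.08,-0.15],"delta_rot": [0,0,0],"jaw": 5.0},
  ],
)

```text
time: 6.65
tool_pos: [0.5066, -0.0597, 0.0564]
tool_rot: [-0.0, 0.991, -0.137, 0.001]
contact_force: [-1.3, -2.3, 5.7]
gripper_width: 0.582
grasp_force: 5.1
```

```bash
python3 go.py; python3 look.py
```

```text
t 6.65 rig tcp [-0.0676 -0.0004  0.0564] F rig [-0.6 -2.6  5.7] w 4.972 grip 5.07689515594393
moving jaw y (np.int64(89), array([0.0179, 0.04  , 0.0551, 0.058 ]))
flange/bush y (np.int64(91), array([0.0404, 0.0428, 0.0538]))
pulley y (np.int64(73), array([0.0814, 0.0955, 0.1067]))
```

Request:
send_rows(
  steps=[
    {"translation": [0,0,-0.05],"delta_rot": [0,0,0],"jaw": 4.9},
    {"translation": [0,0,-0.05],"delta_rot": [0,0,0],"jaw": 4.8},
    {"translation": [0,0,-0.07],"delta_rot": [0,0,0],"jaw": 4.7},
    {"translation": [0,0,-0.07],"delta_rot": [0,0,0],"jaw": 4.6},
    {"translation": [0,0,-0.1],"delta_rot": [0,0,0],"jaw": 4.5},
    {"translation": [0,0,-0.1],"delta_rot": [0,0,0],"jaw": 4.4},
    {"translation": [0,0,-0.12],"delta_rot": [0,0,0],"jaw": 4.3},
    {"translation": [0,0,-0.12],"delta_rot": [0,0,0],"jaw": 4.3},
  ],
)

```text
time: 7.5
tool_pos: [0.5069, -0.0591, 0.0573]
tool_rot: [-0.001, 0.991, -0.137, 0.001]
contact_force: [4.5, 2.6, 2.6]
gripper_width: 0.506
grasp_force: 10.4
```

```bash
python3 go.py; python3 look.py
```

```text
t 7.5 rig tcp [-0.0675  0.0003  0.0573] F rig [3.6 3.7 2.6] w 4.322 grip 10.379825010895729
moving jaw y (np.int64(87), array([0.0213, 0.0413, 0.056 , 0.0588]))
flange/bush y (np.int64(103), array([0.0404, 0.0431, 0.0566]))
pulley y (np.int64(74), array([0.0817, 0.094 , 0.1064]))
```

Request:
send_rows(
  steps=[
    {"translation": [0,0,0.1],"delta_rot": [0,0,0],"jaw": 5.2},
    {"translation": [0,0,0.2],"delta_rot": [0,0,0],"jaw": 6.2},
    {"translation": [0,-0.2,0.27],"delta_rot": [0,0,0],"jaw": 7.2},
    {"translation": [0,-0.6,0.27],"delta_rot": [0,0,0],"jaw": 7.6},
    {"translation": [0,-1.0,0.27],"delta_rot": [0,0,0],"jaw": 7.6},
    {"translation": [0,-1.1,0.27],"delta_rot": [0,0,0],"jaw": 7.5},
    {"translation": [0,-1.1,0.27],"delta_rot": [0,0,0],"jaw": 7.2},
    {"translation": [0,-1.1,0.27],"delta_rot": [0,0,0],"jaw": 6.8},
  ],
)

```text
time: 8.35
tool_pos: [0.5091, -0.0491, 0.0545]
tool_rot: [0.0, 0.991, -0.137, 0.0]
contact_force: [0.4, 0.2, 0.9]
gripper_width: 0.796
grasp_force: 0.0
```

```bash
python3 go.py -.068 .0112 .054; python3 look.py
```

```text
t 8.35 rig tcp [-0.068   0.0105  0.0545] F rig [0.3 0.3 0.9] w 6.801 grip 0.0
shift cm [-0.   -0.07  0.05] turn [ 0.    -0.    -0.002]
moving jaw y (np.int64(88), array([0.0213, 0.0425, 0.0562, 0.0592]))
flange/bush y (np.int64(101), array([0.0405, 0.043 , 0.0557]))
pulley y (np.int64(76), array([0.0814, 0.0951, 0.1066]))
```

Request:
send_rows(
  steps=[
    {"translation": [0,-0.07,0],"delta_rot": [0,0,0],"jaw": 6.6},
    {"translation": [0,-0.07,0],"delta_rot": [0,0,0],"jaw": 6.4},
    {"translation": [0,-0.06,-0.03],"delta_rot": [0,0,0],"jaw": 6.3},
    {"translation": [0,-0.04,-0.05],"delta_rot": [0,0,0],"jaw": 6.2},
    {"translation": [0,-0.02,-0.07],"delta_rot": [0,0,0],"jaw": 6.1},
    {"translation": [0,0,-0.08],"delta_rot": [0,0,0],"jaw": 6.0},
    {"translation": [0,0.02,-0.09],"delta_rot": [0,0,0],"jaw": 5.9},
    {"translation": [0,0.02,-0.1],"delta_rot": [0,0,0],"jaw": 5.8},
  ],
)

```text
time: 9.2
tool_pos: [0.509, -0.0496, 0.0557]
tool_rot: [0.0, 0.991, -0.137, -0.0]
contact_force: [-3.2, -3.2, 3.7]
gripper_width: 0.682
grasp_force: 7.0
```

```bash
python3 go.py; python3 look.py
```

```text
t 9.2 rig tcp [-0.068   0.01    0.0557] F rig [-2.3 -3.9  3.7] w 5.825 grip 7.047701250412501
moving jaw y (np.int64(80), array([0.0238, 0.0433, 0.0562, 0.0587]))
flange/bush y (np.int64(106), array([0.0405, 0.0437, 0.057 ]))
pulley y (np.int64(78), array([0.0824, 0.0954, 0.1075]))
```

Request:
send_rows(
  steps=[
    {"translation": [0,0,-0.02],"delta_rot": [0,0,0],"jaw": 5.7},
    {"translation": [0,0.02,-0.03],"delta_rot": [0,0,0],"jaw": 5.6},
    {"translation": [0,0.03,-0.05],"delta_rot": [0,0,0],"jaw": 5.5},
    {"translation": [0,0.05,-0.06],"delta_rot": [0,0,0],"jaw": 5.4},
    {"translation": [0,0.07,-0.07],"delta_rot": [0,0,0],"jaw": 5.3},
    {"translation": [0,0.08,-0.08],"delta_rot": [0,0,0],"jaw": 5.2},
    {"translation": [0,0.1,-0.09],"delta_rot": [0,0,0],"jaw": 5.1},
    {"translation": [0,0.1,-0.1],"delta_rot": [0,0,0],"jaw": 5.0},
  ],
)

```text
time: 10.05
tool_pos: [0.5088, -0.0502, 0.0572]
tool_rot: [-0.0, 0.991, -0.137, -0.0]
contact_force: [-4.8, -2.6, 7.5]
gripper_width: 0.588
grasp_force: 16.1
```

```bash
python3 go.py; python3 look.py
```

```text
t 10.05 rig tcp [-0.068   0.0094  0.0572] F rig [-4.  -3.8  7.5] w 5.018 grip 16.13296575844288
moving jaw y (np.int64(69), array([0.0271, 0.0451, 0.0569, 0.059 ]))
flange/bush y (np.int64(107), array([0.0405, 0.0434, 0.0572]))
pulley y (np.int64(70), array([0.0853, 0.0966, 0.1087]))
```

Request:
send_rows(
  steps=[
    {"translation": [0,0.02,-0.04],"delta_rot": [0,0,0],"jaw": 4.9},
    {"translation": [0,0.04,-0.06],"delta_rot": [0,0,0],"jaw": 4.8},
    {"translation": [0,0.06,-0.08],"delta_rot": [0,0,0],"jaw": 4.7},
    {"translation": [0,0.08,-0.1],"delta_rot": [0,0,0],"jaw": 4.6},
    {"translation": [0,0.1,-0.12],"delta_rot": [0,0,0],"jaw": 4.5},
    {"translation": [0,0.12,-0.14],"delta_rot": [0,0,0],"jaw": 4.4},
    {"translation": [0,0.14,-0.16],"delta_rot": [0,0,0],"jaw": 4.3},
    {"translation": [0,0.15,-0.17],"delta_rot": [0,0,0],"jaw": 4.25},
  ],
)

```text
time: 10.9
tool_pos: [0.5089, -0.0499, 0.0585]
tool_rot: [-0.002, 0.99, -0.138, 0.0]
contact_force: [-0.5, 6.0, 4.0]
gripper_width: 0.506
grasp_force: 22.7
```

```bash
python3 go.py
```

```text
t 10.9 rig tcp [-0.068   0.0096  0.0585] F rig [-2.1  5.6  4. ] w 4.321 grip 22.71359045058489
```

Request:
send_rows(
  steps=[
    {"translation": [0,0,0.1],"delta_rot": [0,0,0],"jaw": 5.2},
    {"translation": [0,0,0.2],"delta_rot": [0,0,0],"jaw": 6.2},
    {"translation": [0,-0.2,0.3],"delta_rot": [0,0,0],"jaw": 7.2},
    {"translation": [0,-0.6,0.37],"delta_rot": [0,0,0],"jaw": 7.6},
    {"translation": [0,-1.0,0.37],"delta_rot": [0,0,0],"jaw": 7.6},
    {"translation": [0,-1.1,0.37],"delta_rot": [0,0,0],"jaw": 7.5},
    {"translation": [0,-1.1,0.37],"delta_rot": [0,0,0],"jaw": 7.2},
    {"translation": [0,-1.1,0.37],"delta_rot": [0,0,0],"jaw": 6.8},
  ],
)

```text
time: 11.7
tool_pos: [0.5114, -0.0412, 0.0545]
tool_rot: [0.0, 0.991, -0.137, 0.0]
contact_force: [0.4, 0.2, -0.1]
gripper_width: 0.8
grasp_force: 0.2
```

```bash
python3 go.py -.068 .0205 .054; python3 look.py; python3 - <<'E'
from plant import *
import cv2
f=grab_frame('top'); cv2.imwrite('pics/t2.png',cv2.resize(f['pixels'][155:275,240:395],None,fx=5,fy=5,interpolation=cv2.INTER_CUBIC))
E
```

```text
t 11.7 rig tcp [-0.0679  0.0187  0.0545] F rig [ 0.3  0.3 -0.1] w 6.836 grip 0.15549172181636095
shift cm [-0.01 -0.18  0.05] turn [ 0.    -0.    -0.002]
moving jaw y (np.int64(63), array([0.0297, 0.0465, 0.0574, 0.0594]))
flange/bush y (np.int64(109), array([0.041 , 0.0435, 0.0576]))
pulley y (np.int64(68), array([0.0856, 0.0967, 0.1088]))
```

View pics/t2.png

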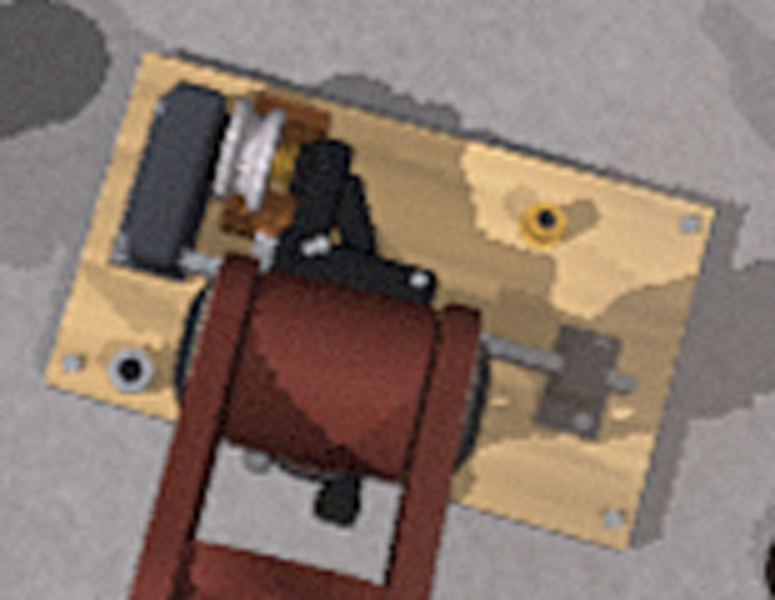

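The jaw's pad (300,180) is against the bush (288,160), which still stands a few mm out of the pulley (250,160). One more stroke, done slowly.

Request:
send_rows(
  steps=[
    {"translation": [0,-0.1,0],"delta_rot": [0,0,0],"jaw": 6.8},
    {"translation": [0,-0.15,0],"delta_rot": [0,0,0],"jaw": 6.6},
    {"translation": [0,-0.14,0],"delta_rot": [0,0,0],"jaw": 6.4},
    {"translation": [0,-0.12,-0.03],"delta_rot": [0,0,0],"jaw": 6.3},
    {"translation": [0,-0.1,-0.05],"delta_rot": [0,0,0],"jaw": 6.2},
    {"translation": [0,-0.08,-0.07],"delta_rot": [0,0,0],"jaw": 6.1},
    {"translation": [0,-0.06,-0.09],"delta_rot": [0,0,0],"jaw": 6.0},
    {"translation": [0,-0.04,-0.1],"delta_rot": [0,0,0],"jaw": 5.9},
  ],
)

```text
time: 12.6
tool_pos: [0.511, -0.0421, 0.0556]
tool_rot: [0.002, 0.991, -0.137, -0.001]
contact_force: [-3.9, -6.3, 3.1]
gripper_width: 0.696
grasp_force: 7.7
```

```bash
python3 go.py
```

```text
t 12.6 rig tcp [-0.0681  0.0177  0.0556] F rig [-2.1 -7.1  3.1] w 5.946 grip 7.708069582586177
```

Request:
send_rows(
  steps=[
    {"translation": [0,0.05,-0.01],"delta_rot": [0,0,0],"jaw": 5.8},
    {"translation": [0,0.1,-0.03],"delta_rot": [0,0,0],"jaw": 5.7},
    {"translation": [0,0.13,-0.04],"delta_rot": [0,0,0],"jaw": 5.6},
    {"translation": [0,0.16,-0.05],"delta_rot": [0,0,0],"jaw": 5.5},
    {"translation": [0,0.18,-0.06],"delta_rot": [0,0,0],"jaw": 5.4},
    {"translation": [0,0.2,-0.07],"delta_rot": [0,0,0],"jaw": 5.3},
    {"translation": [0,0.2,-0.08],"delta_rot": [0,0,0],"jaw": 5.3},
    {"translation": [0,0.2,-0.08],"delta_rot": [0,0,0],"jaw": 5.3},
  ],
)

```text
time: 13.4
tool_pos: [0.5105, -0.0435, 0.0568]
tool_rot: [0.001, 0.991, -0.137, -0.001]
contact_force: [-6.6, -4.0, 6.7]
gripper_width: 0.623
grasp_force: 14.7
```

```bash
python3 go.py
```

```text
t 13.4 rig tcp [-0.0682  0.0163  0.0568] F rig [-5.3 -5.7  6.7] w 5.32 grip 14.745603958144784
```

Request:
send_rows(
  steps=[
    {"translation": [0,0.05,-0.03],"delta_rot": [0,0,0],"jaw": 5.2},
    {"translation": [0,0.08,-0.05],"delta_rot": [0,0,0],"jaw": 5.15},
    {"translation": [0,0.1,-0.06],"delta_rot": [0,0,0],"jaw": 5.1},
    {"translation": [0,0.12,-0.07],"delta_rot": [0,0,0],"jaw": 5.05},
    {"translation": [0,0.13,-0.08],"delta_rot": [0,0,0],"jaw": 5.0},
    {"translation": [0,0.14,-0.09],"delta_rot": [0,0,0],"jaw": 4.95},
    {"translation": [0,0.15,-0.1],"delta_rot": [0,0,0],"jaw": 4.9},
    {"translation": [0,0.15,-0.1],"delta_rot": [0,0,0],"jaw": 4.9},
  ],
)

```text
time: 14.2
tool_pos: [0.5105, -0.0437, 0.0576]
tool_rot: [-0.0, 0.991, -0.137, -0.0]
contact_force: [-2.5, 0.8, 4.7]
gripper_width: 0.578
grasp_force: 17.3
```

```bash
python3 go.py; python3 look.py
```

```text
t 14.2 rig tcp [-0.0681  0.016   0.0576] F rig [-2.6  0.1  4.7] w 4.935 grip 17.315314449369907
moving jaw y (np.int64(53), array([0.033 , 0.0477, 0.0577, 0.0595]))
flange/bush y (np.int64(107), array([0.0411, 0.0454, 0.0579]))
pulley y (np.int64(71), array([0.0852, 0.0973, 0.1085]))
```

Request:
send_rows(
  steps=[
    {"translation": [0,0,-0.01],"delta_rot": [0,0,0],"jaw": 4.85},
    {"translation": [0,0.02,-0.02],"delta_rot": [0,0,0],"jaw": 4.8},
    {"translation": [0,0.03,-0.03],"delta_rot": [0,0,0],"jaw": 4.75},
    {"translation": [0,0.04,-0.04],"delta_rot": [0,0,0],"jaw": 4.7},
    {"translation": [0,0.05,-0.05],"delta_rot": [0,0,0],"jaw": 4.65},
    {"translation": [0,0.05,-0.06],"delta_rot": [0,0,0],"jaw": 4.6},
    {"translation": [0,0.06,-0.07],"delta_rot": [0,0,0],"jaw": 4.6},
    {"translation": [0,0.06,-0.07],"delta_rot": [0,0,0],"jaw": 4.6},
  ],
)

```text
time: 15.05
tool_pos: [0.5105, -0.0437, 0.0581]
tool_rot: [-0.001, 0.991, -0.137, 0.0]
contact_force: [-2.3, 6.2, 5.8]
gripper_width: 0.543
grasp_force: 19.4
```

```bash
python3 go.py
```

```text
t 15.05 rig tcp [-0.0681  0.0161  0.0581] F rig [-3.9  5.3  5.8] w 4.64 grip 19.359691590070724
```

Request:
send_rows(
  steps=[
    {"translation": [0,-0.02,-0.01],"delta_rot": [0,0,0],"jaw": 4.57},
    {"translation": [0,-0.04,-0.02],"delta_rot": [0,0,0],"jaw": 4.54},
    {"translation": [0,-0.06,-0.03],"delta_rot": [0,0,0],"jaw": 4.5},
    {"translation": [0,-0.06,-0.04],"delta_rot": [0,0,0],"jaw": 4.46},
    {"translation": [0,-0.06,-0.05],"delta_rot": [0,0,0],"jaw": 4.42},
    {"translation": [0,-0.06,-0.05],"delta_rot": [0,0,0],"jaw": 4.38},
    {"translation": [0,-0.06,-0.05],"delta_rot": [0,0,0],"jaw": 4.35},
    {"translation": [0,-0.06,-0.05],"delta_rot": [0,0,0],"jaw": 4.35},
  ],
)

```text
time: 15.85
tool_pos: [0.5107, -0.0435, 0.0585]
tool_rot: [-0.001, 0.991, -0.138, 0.0]
contact_force: [-2.3, 5.2, 5.3]
gripper_width: 0.513
grasp_force: 22.3
```

```bash
python3 go.py; python3 look.py
```

```text
t 15.85 rig tcp [-0.0679  0.0163  0.0585] F rig [-3.6  4.4  5.3] w 4.385 grip 22.324966192245483
moving jaw y (np.int64(49), array([0.0356, 0.0501, 0.0581, 0.0596]))
flange/bush y (np.int64(105), array([0.041 , 0.0453, 0.0588]))
pulley y (np.int64(72), array([0.0852, 0.0973, 0.1085]))
```

Request:
send_rows(
  steps=[
    {"translation": [0,0,0.1],"delta_rot": [0,0,0],"jaw": 5.2},
    {"translation": [0,0,0.2],"delta_rot": [0,0,0],"jaw": 6.2},
    {"translation": [0,-0.2,0.3],"delta_rot": [0,0,0],"jaw": 7.2},
    {"translation": [0,-0.6,0.37],"delta_rot": [0,0,0],"jaw": 7.6},
    {"translation": [0,-1.0,0.37],"delta_rot": [0,0,0],"jaw": 7.6},
    {"translation": [0,-1.1,0.37],"delta_rot": [0,0,0],"jaw": 7.5},
    {"translation": [0,-1.1,0.37],"delta_rot": [0,0,0],"jaw": 7.2},
    {"translation": [0,-1.1,0.37],"delta_rot": [0,0,0],"jaw": 6.9},
  ],
)

```text
time: 16.7
tool_pos: [0.5136, -0.0336, 0.0548]
tool_rot: [0.0, 0.991, -0.137, 0.0]
contact_force: [-0.9, -0.1, -0.1]
gripper_width: 0.812
grasp_force: 0.0
```

```bash
python3 go.py -.068 .0269 .054
```

```text
t 16.7 rig tcp [-0.0679  0.0267  0.0548] F rig [-0.8 -0.3 -0.1] w 6.93 grip 0.0
shift cm [-0.01 -0.02  0.08] turn [ 0.    -0.    -0.002]
```

Request:
send_rows(
  steps=[
    {"translation": [0,0,0.03],"delta_rot": [0,0,0],"jaw": 6.7},
    {"translation": [0,0,0.03],"delta_rot": [0,0,0],"jaw": 6.5},
    {"translation": [0,0,0.02],"delta_rot": [0,0,0],"jaw": 6.4},
    {"translation": [0,0.02,0],"delta_rot": [0,0,0],"jaw": 6.3},
    {"translation": [0,0.04,-0.02],"delta_rot": [0,0,0],"jaw": 6.2},
    {"translation": [0,0.07,-0.04],"delta_rot": [0,0,0],"jaw": 6.1},
    {"translation": [0,0.1,-0.05],"delta_rot": [0,0,0],"jaw": 6.05},
    {"translation": [0,0.1,-0.05],"delta_rot": [0,0,0],"jaw": 6.0},
  ],
)

```text
time: 17.5
tool_pos: [0.5129, -0.0357, 0.0555]
tool_rot: [0.001, 0.991, -0.137, -0.0]
contact_force: [-3.7, -6.3, 4.2]
gripper_width: 0.707
grasp_force: 7.0
```

```bash
python3 go.py
```

```text
t 17.5 rig tcp [-0.068   0.0244  0.0555] F rig [-1.8 -7.   4.2] w 6.041 grip 6.9686665732297115
```

Request:
send_rows(
  steps=[
    {"translation": [0,0.03,-0.01],"delta_rot": [0,0,0],"jaw": 5.9},
    {"translation": [0,0.06,-0.03],"delta_rot": [0,0,0],"jaw": 5.8},
    {"translation": [0,0.09,-0.05],"delta_rot": [0,0,0],"jaw": 5.7},
    {"translation": [0,0.12,-0.06],"delta_rot": [0,0,0],"jaw": 5.65},
    {"translation": [0,0.14,-0.07],"delta_rot": [0,0,0],"jaw": 5.6},
    {"translation": [0,0.16,-0.08],"delta_rot": [0,0,0],"jaw": 5.55},
    {"translation": [0,0.18,-0.08],"delta_rot": [0,0,0],"jaw": 5.5},
    {"translation": [0,0.18,-0.08],"delta_rot": [0,0,0],"jaw": 5.5},
  ],
)

```text
time: 18.3
tool_pos: [0.5124, -0.0371, 0.0565]
tool_rot: [0.001, 0.991, -0.137, -0.0]
contact_force: [-4.4, -3.4, 5.2]
gripper_width: 0.645
grasp_force: 13.6
```

```bash
python3 go.py
```

```text
t 18.3 rig tcp [-0.0681  0.023   0.0565] F rig [-3.3 -4.4  5.2] w 5.51 grip 13.579440917819738
```

Request:
send_rows(
  steps=[
    {"translation": [0,0.03,-0.01],"delta_rot": [0,0,0],"jaw": 5.45},
    {"translation": [0,0.05,-0.03],"delta_rot": [0,0,0],"jaw": 5.4},
    {"translation": [0,0.07,-0.04],"delta_rot": [0,0,0],"jaw": 5.35},
    {"translation": [0,0.09,-0.05],"delta_rot": [0,0,0],"jaw": 5.3},
    {"translation": [0,0.1,-0.05],"delta_rot": [0,0,0],"jaw": 5.25},
    {"translation": [0,0.12,-0.05],"delta_rot": [0,0,0],"jaw": 5.2},
    {"translation": [0,0.12,-0.05],"delta_rot": [0,0,0],"jaw": 5.2},
    {"translation": [0,0.12,-0.05],"delta_rot": [0,0,0],"jaw": 5.2},
  ],
)

```text
time: 19.1
tool_pos: [0.5123, -0.0374, 0.0572]
tool_rot: [0.0, 0.991, -0.137, -0.0]
contact_force: [-3.8, -0.4, 7.2]
gripper_width: 0.612
grasp_force: 15.7
```

```bash
python3 go.py; python3 look.py
```

```text
t 19.1 rig tcp [-0.0681  0.0226  0.0572] F rig [-3.6 -1.5  7.2] w 5.227 grip 15.655134106054902
moving jaw y (np.int64(48), array([0.0383, 0.0514, 0.0581, 0.0595]))
flange/bush y (np.int64(100), array([0.0418, 0.0459, 0.0593]))
pulley y (np.int64(68), array([0.0852, 0.096 , 0.1087]))
```

Request:
send_rows(
  steps=[
    {"translation": [0,0,-0.01],"delta_rot": [0,0,0],"jaw": 5.17},
    {"translation": [0,0.01,-0.02],"delta_rot": [0,0,0],"jaw": 5.14},
    {"translation": [0,0.02,-0.03],"delta_rot": [0,0,0],"jaw": 5.11},
    {"translation": [0,0.03,-0.04],"delta_rot": [0,0,0],"jaw": 5.08},
    {"translation": [0,0.04,-0.05],"delta_rot": [0,0,0],"jaw": 5.05},
    {"translation": [0,0.04,-0.05],"delta_rot": [0,0,0],"jaw": 5.02},
    {"translation": [0,0.05,-0.05],"delta_rot": [0,0,0],"jaw": 5.0},
    {"translation": [0,0.05,-0.05],"delta_rot": [0,0,0],"jaw": 5.0},
  ],
)

```text
time: 19.95
tool_pos: [0.5123, -0.0374, 0.0576]
tool_rot: [-0.0, 0.991, -0.137, -0.0]
contact_force: [-2.9, 1.5, 6.2]
gripper_width: 0.593
grasp_force: 16.9
```

```bash
python3 go.py
```

```text
t 19.95 rig tcp [-0.0681  0.0226  0.0576] F rig [-3.2  0.7  6.2] w 5.065 grip 16.898226784542203
```

Request:
send_rows(
  steps=[
    {"translation": [0,0,0],"delta_rot": [0,0,0],"jaw": 4.97},
    {"translation": [0,0,-0.01],"delta_rot": [0,0,0],"jaw": 4.94},
    {"translation": [0,0,-0.02],"delta_rot": [0,0,0],"jaw": 4.92},
    {"translation": [0,0,-0.03],"delta_rot": [0,0,0],"jaw": 4.9},
    {"translation": [0,0,-0.03],"delta_rot": [0,0,0],"jaw": 4.88},
    {"translation": [0,0,-0.03],"delta_rot": [0,0,0],"jaw": 4.86},
    {"translation": [0,0,-0.03],"delta_rot": [0,0,0],"jaw": 4.85},
    {"translation": [0,0,-0.03],"delta_rot": [0,0,0],"jaw": 4.85},
  ],
)

```text
time: 20.75
tool_pos: [0.5122, -0.0377, 0.0578]
tool_rot: [0.0, 0.991, -0.137, -0.0]
contact_force: [-3.6, -0.7, 6.6]
gripper_width: 0.574
grasp_force: 21.4
```

```bash
python3 go.py; python3 look.py
```

```text
t 20.75 rig tcp [-0.0681  0.0223  0.0578] F rig [-3.3 -1.6  6.6] w 4.899 grip 21.402147486805916
moving jaw y (np.int64(40), array([0.0415, 0.0522, 0.0581, 0.0597]))
flange/bush y (np.int64(100), array([0.0417, 0.0458, 0.0596]))
pulley y (np.int64(73), array([0.0853, 0.0976, 0.1085]))
```

Request:
send_rows(
  steps=[
    {"translation": [0,0,0],"delta_rot": [0,0,0],"jaw": 4.84},
    {"translation": [0,0,0],"delta_rot": [0,0,0],"jaw": 4.83},
    {"translation": [0,0,0],"delta_rot": [0,0,0],"jaw": 4.82},
    {"translation": [0,0,0],"delta_rot": [0,0,0],"jaw": 4.81},
    {"translation": [0,0,0],"delta_rot": [0,0,0],"jaw": 4.8},
    {"translation": [0,0,0],"delta_rot": [0,0,0],"jaw": 4.8},
    {"translation": [0,0,0],"delta_rot": [0,0,0],"jaw": 4.8},
    {"translation": [0,0,0],"delta_rot": [0,0,0],"jaw": 4.8},
  ],
)

```text
time: 21.6
tool_pos: [0.5121, -0.0379, 0.0579]
tool_rot: [0.0, 0.991, -0.137, -0.0]
contact_force: [-3.9, -1.2, 6.4]
gripper_width: 0.565
grasp_force: 23.3
```

```bash
python3 go.py
```

```text
t 21.6 rig tcp [-0.0681  0.022   0.0579] F rig [-3.4 -2.2  6.4] w 4.826 grip 23.30314826220274
```

Request:
send_rows(
  steps=[
    {"translation": [0,0,0.05],"delta_rot": [0,0,0],"jaw": 5.4},
    {"translation": [0,0,0.1],"delta_rot": [0,0,0],"jaw": 6.4},
    {"translation": [0,-0.3,0.1],"delta_rot": [0,0,0],"jaw": 7.4},
    {"translation": [0,-0.6,0],"delta_rot": [0,0,0],"jaw": 8.2},
    {"translation": [0,-0.7,-1],"delta_rot": [0,0,0],"jaw": 8.2},
    {"translation": [0,-0.7,-3],"delta_rot": [0,0,0],"jaw": 8.2},
    {"translation": [0,-0.7,-5],"delta_rot": [0,0,0],"jaw": 8.2},
    {"translation": [0,-0.7,-7],"delta_rot": [0,0,0],"jaw": 7.0},
  ],
)

```text
time: 22.4
tool_pos: [0.5144, -0.0311, 0.1289]
tool_rot: [0.0, 0.991, -0.137, 0.0]
contact_force: [0.9, -0.5, -0.5]
gripper_width: 0.828
grasp_force: 0.0
```

```bash
python3 go.py -.026 .112 .12; python3 look.py; python3 - <<'E'
from plant import *
import cv2,numpy as np
a=cv2.resize(grab_frame('scene')['pixels'][180:260,235:335],None,fx=4,fy=5,interpolation=cv2.INTER_CUBIC)
b=cv2.resize(grab_frame('top')['pixels'][165:230,255:335],None,fx=5,fy=6.15,interpolation=cv2.INTER_CUBIC)
b=cv2.resize(b,(400,400)); cv2.imwrite('pics/ab.png',np.hstack([a,b]))
E
```

```text
t 22.4 rig tcp [-0.0678  0.0292  0.1289] F rig [ 1.  -0.2 -0.5] w 7.07 grip 0.0
shift cm [ 4.16 -8.29  0.89] turn [ 0.    -0.001 -0.002]
moving jaw y (np.int64(43), array([0.0398, 0.0519, 0.0583, 0.0596]))
flange/bush y (np.int64(99), array([0.0416, 0.0458, 0.0596]))
pulley y (np.int64(69), array([0.0852, 0.0952, 0.1087]))
```

View pics/ab.png

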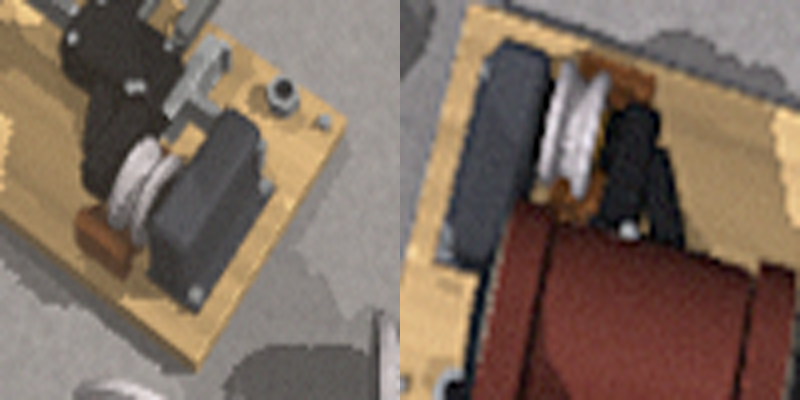

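The bush flange is now a thin strip between the jaw pad and the pulley face, at (603,130) in the right half. The force also rose to 23 N without the handle advancing, so the bush is home. Next I'll close the fingers and go in front of the release tab.

Request:
send_rows(
  steps=[
    {"translation": [0.5,-1,0],"delta_rot": [0,0,0],"jaw": 5},
    {"translation": [1.2,-3,0],"delta_rot": [0,0,0],"jaw": 3},
    {"translation": [2.2,-5,0],"delta_rot": [0,0,0],"jaw": 1},
    {"translation": [3.2,-7,0],"delta_rot": [0,0,0],"jaw": 0},
    {"translation": [4.0,-8.5,0],"delta_rot": [0,0,0],"jaw": 0},
    {"translation": [4.25,-8.9,0],"delta_rot": [0,0,0],"jaw": 0},
    {"translation": [4.25,-8.9,0],"delta_rot": [0,0,0],"jaw": 0},
    {"translation": [4.25,-8.9,0],"delta_rot": [0,0,0],"jaw": 0},
  ],
)

```text
time: 23.35
tool_pos: [0.5787, 0.0428, 0.1267]
tool_rot: [0.0, 0.991, -0.137, -0.001]
contact_force: [0.4, -0.3, 0.5]
gripper_width: -0.001
grasp_force: 0.0
```

```bash
python3 go.py -.025 .1175 .058; python3 - <<'E'
from plant import *
import cv2,numpy as np
a=cv2.resize(grab_frame('scene')['pixels'][160:250,230:350],None,fx=5,fy=5,interpolation=cv2.INTER_CUBIC)
cv2.imwrite('pics/s3.png',a)
E
```

```text
t 23.35 rig tcp [-0.0258  0.1177  0.1267] F rig [ 0.5 -0.2  0.5] w -0.005 grip 0.0
shift cm [0.08 0.02 6.87] turn [ 0.001  0.001 -0.002]
```

View pics/s3.png

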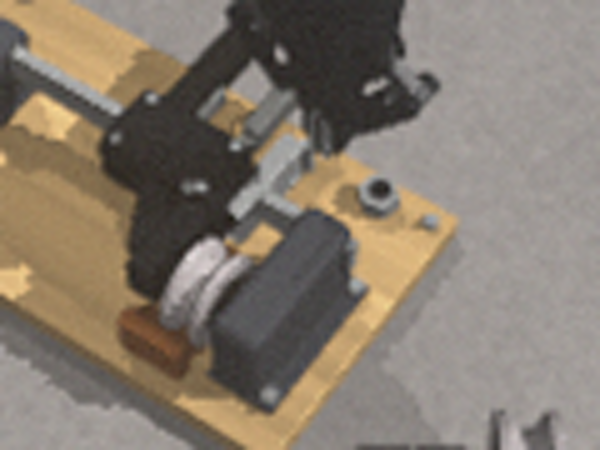

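```bash
python3 - <<'E'
from plant import *
from h import *
c,s=np.cos(-.273),np.sin(-.273); M=np.array([[c,-s],[s,c]])
t=state()['tool_pos']
P=cloud(grab_frame('scene')).reshape(-1,3)
q=np.c_[P[:,:2]@M-M.T@t[:2],P[:,2]-t[2]]
k=(abs(q[:,0])<.05)&(abs(q[:,1])<.075)&(q[:,2]>-.03)&(q[:,2]<.1); q=q[k]
for a in range(-75,75,6):
    z=q[(q[:,1]*1000>=a)&(q[:,1]*1000<a+6)]
    if len(z)>2: print(a,len(z),'zmin',np.sort(z[:,2])[[1,2]].round(3),'x',np.percentile(z[:,0],[5,95]).round(3))
E
```

```text
-63 6 zmin [0.075 0.075] x [-0.007  0.012]
-57 19 zmin [0.067 0.072] x [-0.004  0.017]
-51 25 zmin [0.053 0.055] x [0.001 0.016]
-45 21 zmin [0.05  0.058] x [0.007 0.015]
-39 24 zmin [0.041 0.046] x [0.005 0.016]
-33 14 zmin [0.036 0.038] x [0.006 0.016]
-27 11 zmin [0.034 0.035] x [0.012 0.016]
-21 10 zmin [0.03  0.036] x [0.009 0.022]
-15 22 zmin [-0.002  0.   ] x [0.009 0.022]
-9 43 zmin [-0.006 -0.   ] x [0.005 0.022]
-3 34 zmin [-0.006 -0.006] x [0.01  0.017]
3 31 zmin [-0.011 -0.011] x [0.009 0.02 ]
9 49 zmin [-0.003 -0.002] x [-0.002  0.022]
15 47 zmin [0.012 0.027] x [0.001 0.022]
21 28 zmin [0.036 0.038] x [-0.003  0.015]
27 26 zmin [0.033 0.034] x [-0.005  0.016]
33 27 zmin [0.039 0.042] x [0.001 0.015]
39 42 zmin [0.046 0.05 ] x [-0.004  0.015]
45 25 zmin [0.054 0.058] x [0.001 0.016]
51 25 zmin [0.063 0.064] x [-0.007  0.016]
57 27 zmin [0.07 0.07] x [-0.008  0.014]
```

Request:
send_rows(
  steps=[
    {"translation": [-0.2,0,0.8],"delta_rot": [0,0,0],"jaw": 0},
    {"translation": [-0.2,0,1.8],"delta_rot": [0,0,0],"jaw": 0},
    {"translation": [-0.2,0,2.8],"delta_rot": [0,0,0],"jaw": 0},
    {"translation": [-0.2,0,3.8],"delta_rot": [0,0,0],"jaw": 0},
    {"translation": [-0.2,0,4.8],"delta_rot": [0,0,0],"jaw": 0},
    {"translation": [-0.2,0,5.6],"delta_rot": [0,0,0],"jaw": 0},
    {"translation": [-0.2,0,6.3],"delta_rot": [0,0,0],"jaw": 0},
    {"translation": [-0.2,0,6.6],"delta_rot": [0,0,0],"jaw": 0},
  ],
)

```text
time: 24.25
tool_pos: [0.5768, 0.0436, 0.0601]
tool_rot: [0.0, 0.991, -0.137, -0.001]
contact_force: [0.3, 0.5, 0.1]
gripper_width: -0.001
grasp_force: 0.0
```

```bash
python3 go.py -.028 .105 .06
```

```text
t 24.25 rig tcp [-0.0278  0.118   0.0601] F rig [0.2 0.6 0.1] w -0.008 grip 0.0
shift cm [-0.02  1.3   0.01] turn [ 0.     0.001 -0.002]
```

Request:
send_rows(
  steps=[
    {"translation": [0,0.2,0],"delta_rot": [0,0,0],"jaw": 0},
    {"translation": [0,0.4,0],"delta_rot": [0,0,0],"jaw": 0},
    {"translation": [0,0.6,0],"delta_rot": [0,0,0],"jaw": 0},
    {"translation": [0,0.8,0],"delta_rot": [0,0,0],"jaw": 0},
    {"translation": [0,0.95,0],"delta_rot": [0,0,0],"jaw": 0},
    {"translation": [0,1.1,0],"delta_rot": [0,0,0],"jaw": 0},
    {"translation": [0,1.25,0],"delta_rot": [0,0,0],"jaw": 0},
    {"translation": [0,1.4,0],"delta_rot": [0,0,0],"jaw": 0},
  ],
)

```text
time: 25.05
tool_pos: [0.5733, 0.0303, 0.0612]
tool_rot: [-0.0, 0.991, -0.137, -0.0]
contact_force: [-1.2, 1.4, 0.3]
gripper_width: 0.0
grasp_force: 0.7
```

```bash
python3 go.py
```

```text
t 25.05 rig tcp [-0.0276  0.1042  0.0612] F rig [-1.6  1.   0.3] w 0.002 grip 0.6821245327591896
```

Contact is starting. I'll push on slowly.

Request:
send_rows(
  steps=[
    {"translation": [0,0.1,0],"delta_rot": [0,0,0],"jaw": 0},
    {"translation": [0,0.2,0],"delta_rot": [0,0,0],"jaw": 0},
    {"translation": [0,0.3,0],"delta_rot": [0,0,0],"jaw": 0},
    {"translation": [0,0.4,0],"delta_rot": [0,0,0],"jaw": 0},
    {"translation": [0,0.5,0],"delta_rot": [0,0,0],"jaw": 0},
    {"translation": [0,0.6,0],"delta_rot": [0,0,0],"jaw": 0},
    {"translation": [0,0.7,0],"delta_rot": [0,0,0],"jaw": 0},
    {"translation": [0,0.8,0],"delta_rot": [0,0,0],"jaw": 0},
  ],
)

```text
time: 25.85
tool_pos: [0.5711, 0.0225, 0.0611]
tool_rot: [-0.0, 0.991, -0.137, -0.0]
contact_force: [-1.5, 4.4, 0.1]
gripper_width: 0.001
grasp_force: 1.9
```

```bash
python3 go.py; python3 look.py
```

```text
t 25.85 rig tcp [-0.0276  0.0961  0.0611] F rig [-2.7  3.8  0.1] w 0.005 grip 1.8523299344815314
moving jaw y (np.int64(23), array([0.0379, 0.0468, 0.0541, 0.0565]))
flange/bush y (np.int64(31), array([0.0407, 0.0422, 0.0485]))
pulley y (np.int64(42), array([0.0838, 0.0984, 0.1088]))
```

Request:
send_rows(
  steps=[
    {"translation": [0,0.3,0],"delta_rot": [0,0,0],"jaw": 0},
    {"translation": [0,0.7,0],"delta_rot": [0,0,0],"jaw": 0},
    {"translation": [0,1.2,0],"delta_rot": [0,0,0],"jaw": 0},
    {"translation": [0,1.7,0],"delta_rot": [0,0,0],"jaw": 0},
    {"translation": [0,2.2,0],"delta_rot": [0,0,0],"jaw": 0},
    {"translation": [0,2.7,0],"delta_rot": [0,0,0],"jaw": 0},
    {"translation": [0,3.2,0],"delta_rot": [0,0,0],"jaw": 0},
    {"translation": [0,3.6,0],"delta_rot": [0,0,0],"jaw": 0},
  ],
)

```text
time: 26.7
tool_pos: [0.5612, -0.0127, 0.0611]
tool_rot: [0.0, 0.991, -0.137, -0.0]
contact_force: [-1.8, 3.5, 0.2]
gripper_width: 0.001
grasp_force: 1.9
```

```bash
python3 go.py; python3 look.py
```

```text
t 26.7 rig tcp [-0.0277  0.0596  0.0611] F rig [-2.6  2.9  0.2] w 0.011 grip 1.858357333112508
moving jaw y (np.int64(28), array([0.0179, 0.0315, 0.0424, 0.0443]))
flange/bush y (np.int64(8), array([0.0402, 0.0403, 0.0424]))
pulley y (np.int64(63), array([0.0853, 0.0977, 0.1085]))
```

Request:
send_rows(
  steps=[
    {"translation": [0,0.4,0],"delta_rot": [0,0,0],"jaw": 0},
    {"translation": [0,0.9,0],"delta_rot": [0,0,0],"jaw": 0},
    {"translation": [0,1.4,0],"delta_rot": [0,0,0],"jaw": 0},
    {"translation": [0,1.9,0],"delta_rot": [0,0,0],"jaw": 0},
    {"translation": [0,2.4,0],"delta_rot": [0,0,0],"jaw": 0},
    {"translation": [0,2.9,0],"delta_rot": [0,0,0],"jaw": 0},
    {"translation": [0,3.4,0],"delta_rot": [0,0,0],"jaw": 0},
    {"translation": [0,3.8,0],"delta_rot": [0,0,0],"jaw": 0},
  ],
)

```text
time: 27.55
tool_pos: [0.5511, -0.0493, 0.0612]
tool_rot: [0.0, 0.991, -0.137, 0.0]
contact_force: [-0.8, 4.6, -1.3]
gripper_width: -0.0
grasp_force: 1.7
```

```bash
python3 go.py; python3 look.py; python3 - <<'E'
from plant import *
import cv2,numpy as np
a=cv2.resize(grab_frame('scene')['pixels'][180:260,235:335],None,fx=4,fy=4,interpolation=cv2.INTER_CUBIC)
b=cv2.resize(grab_frame('top')['pixels'][160:240,255:335],(400,400),interpolation=cv2.INTER_CUBIC)
cv2.imwrite('pics/ab2.png',np.hstack([cv2.resize(a,(400,400)),b]))
E
```

```text
t 27.55 rig tcp [-0.0275  0.0216  0.0612] F rig [-2.1  4.2 -1.3] w -0.004 grip 1.733012453187257
moving jaw y (np.int64(52), array([-0.0254, -0.0088,  0.0042,  0.0062]))
flange/bush y (np.int64(0), None)
pulley y (np.int64(59), array([0.0852, 0.0982, 0.1087]))
```

View pics/ab2.png

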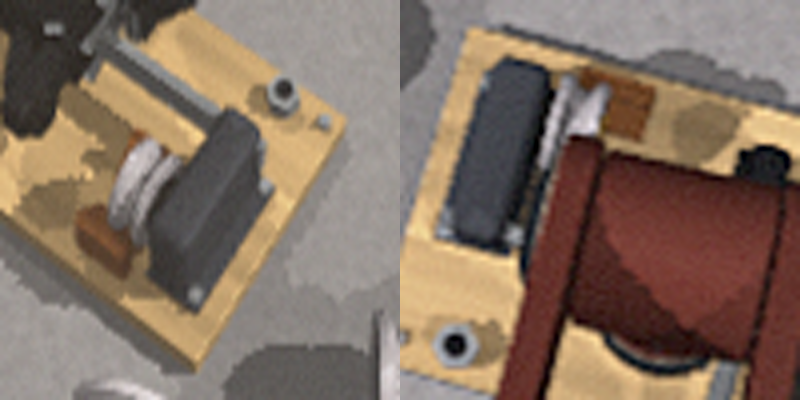

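The pulley (135,185) stands in its cradle with no bush sticking out, and the jaw is well clear. The last stretch goes slowly.

Request:
send_rows(
  steps=[
    {"translation": [0,0.2,0],"delta_rot": [0,0,0],"jaw": 0},
    {"translation": [0,0.4,0],"delta_rot": [0,0,0],"jaw": 0},
    {"translation": [0,0.6,0],"delta_rot": [0,0,0],"jaw": 0},
    {"translation": [0,0.8,0],"delta_rot": [0,0,0],"jaw": 0},
    {"translation": [0,0.95,0],"delta_rot": [0,0,0],"jaw": 0},
    {"translation": [0,1.05,0],"delta_rot": [0,0,0],"jaw": 0},
    {"translation": [0,1.15,0],"delta_rot": [0,0,0],"jaw": 0},
    {"translation": [0,1.2,0],"delta_rot": [0,0,0],"jaw": 0},
  ],
)

```text
time: 28.5
tool_pos: [0.548, -0.0604, 0.0613]
tool_rot: [-0.0, 0.991, -0.137, 0.0]
contact_force: [0.4, 4.4, -1.0]
gripper_width: -0.002
grasp_force: 2.1
```

```bash
python3 go.py; python3 look.py
```

```text
t 28.5 rig tcp [-0.0275  0.0101  0.0613] F rig [-0.8  4.3 -1. ] w -0.014 grip 2.1167818224057555
moving jaw y (np.int64(57), array([-0.04  , -0.0206, -0.0069, -0.0045]))
flange/bush y (np.int64(0), None)
pulley y (np.int64(66), array([0.0852, 0.0953, 0.1084]))
```

Request:
send_rows(
  steps=[
    {"translation": [0,0.05,0],"delta_rot": [0,0,0],"jaw": 0},
    {"translation": [0,0.1,0],"delta_rot": [0,0,0],"jaw": 0},
    {"translation": [0,0.15,0],"delta_rot": [0,0,0],"jaw": 0},
    {"translation": [0,0.2,0],"delta_rot": [0,0,0],"jaw": 0},
    {"translation": [0,0.25,0],"delta_rot": [0,0,0],"jaw": 0},
    {"translation": [0,0.3,0],"delta_rot": [0,0,0],"jaw": 0},
    {"translation": [0,0.3,0],"delta_rot": [0,0,0],"jaw": 0},
    {"translation": [0,0.3,0],"delta_rot": [0,0,0],"jaw": 0},
  ],
)

```text
time: 29.35
tool_pos: [0.5477, -0.0611, 0.0613]
tool_rot: [-0.002, 0.991, -0.137, 0.0]
contact_force: [3.2, 11.3, -2.0]
gripper_width: 0.002
grasp_force: 5.8
```

```bash
python3 go.py
```

```text
t 29.35 rig tcp [-0.0276  0.0094  0.0613] F rig [-0.  11.8 -2. ] w 0.021 grip 5.792984305444406
```

The end stop is reached: force up to 12 N and no further motion. I'll back off from the tab and lift.

Request:
send_rows(
  steps=[
    {"translation": [0,-0.3,0],"delta_rot": [0,0,0],"jaw": 0},
    {"translation": [0,-0.8,0],"delta_rot": [0,0,0],"jaw": 0},
    {"translation": [0,-1.4,0],"delta_rot": [0,0,0],"jaw": 0},
    {"translation": [0,-2.2,0],"delta_rot": [0,0,0],"jaw": 0},
    {"translation": [0,-2.6,-0.5],"delta_rot": [0,0,0],"jaw": 0},
    {"translation": [-0.5,-2.6,-3],"delta_rot": [0,0,0],"jaw": 0},
    {"translation": [-1,-2.6,-6.5],"delta_rot": [0,0,0],"jaw": 0},
    {"translation": [-2,-2.6,-10],"delta_rot": [0,0,0],"jaw": 0},
  ],
)

```text
time: 30.15
tool_pos: [0.5347, -0.0328, 0.1624]
tool_rot: [0.0, 0.991, -0.137, -0.0]
contact_force: [-0.2, -0.0, 0.0]
gripper_width: 0.003
grasp_force: 0.0
```

Request:
send_rows(
  steps=[
    {"translation": [-2,1,-2],"delta_rot": [0,0,0],"jaw": 0},
    {"translation": [-4,3,-4],"delta_rot": [0,0,0],"jaw": 0},
    {"translation": [-5,6,-5],"delta_rot": [0,0,0],"jaw": 0},
    {"translation": [-6,9,-5],"delta_rot": [0,0,0],"jaw": 0},
    {"translation": [-6,13,-5],"delta_rot": [0,0,0],"jaw": 0},
    {"translation": [-6,17,-5],"delta_rot": [0,0,0],"jaw": 0},
    {"translation": [-6,20,-5],"delta_rot": [0,0,0],"jaw": 0},
    {"translation": [-6,21,-5],"delta_rot": [0,0,0],"jaw": 0},
  ],
)

```text
time: 30.95
tool_pos: [0.4194, -0.2208, 0.2119]
tool_rot: [0.001, 0.99, -0.139, 0.0]
contact_force: [-0.1, -0.3, -0.3]
gripper_width: -0.002
grasp_force: 0.0
```

```bash
sed -i 's/.04,.075,.055,.09/.06,.083,.055,.078/' look.py; python3 go.py; python3 look.py; python3 - <<'E'
from plant import *
import cv2
cv2.imwrite('pics/t9.png',cv2.resize(grab_frame('top')['pixels'][155:275,240:395],None,fx=5,fy=5,interpolation=cv2.INTER_CUBIC))
E
```

```text
t 30.95 rig tcp [-0.1081 -0.179   0.2119] F rig [-0.  -0.3 -0.3] w -0.02 grip 0.0
moving jaw y (np.int64(88), array([-0.0446, -0.0235, -0.0077, -0.0047]))
flange/bush y (np.int64(6), array([0.0817, 0.0818, 0.0822]))
pulley y (np.int64(74), array([0.0852, 0.0972, 0.1084]))
```

View pics/t9.png

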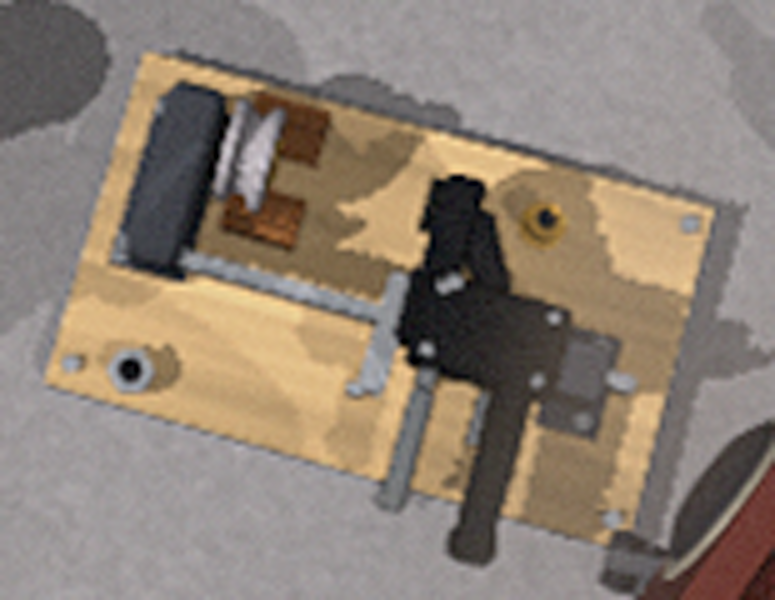

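The clamp housing is back against the bracket (585,375). The bush flange stands about 3.5 mm out from the pulley face, against 3 mm nominal, so it counts as home. The tab is released, and the nut and spare bush are untouched.

```bash
python3 -c "
from plant import *
print(job_done())"
```

```text
the job is handed in; nothing more can be done
None
```

The job is handed in: the bush is pressed home (about 3.5 mm flange stand-out measured against 3 mm nominal), the jaw is back at its end stop with the release lever let go, the pulley is in its cradle untouched by the robot, and no verdict was shown.

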